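# Tip the specimen case onto the reader pad

## Robot

A 6-joint arm with a two-finger parallel gripper is mounted at the origin on the work surface. World frame = base frame: x ahead of the robot, y to its left, z up, the work surface at z = 0. Lengths are in mm, angles in degrees, forces in N, time in s.
With the tool pointing down it reaches from about 350 to 850 mm from the base axis. Payload 8.1 kg.
Tool frame: the origin (TCP) lies midway between the tips of the shut fingers; the grasp point (between the pads) lies 19 mm behind it (r.pinch_z is the distance from the TCP to the grasp point, in mm); z points along the fingers, y is the line along which they close (so a half turn about z gives the same grasp; the last joint's range is limited). The gripper opens to 85 mm and grips with 20 to 120 N. Pads are 22 mm wide; open, the fingers measure 114 mm over their backs; the gripper's body (76 mm by 85 mm) begins 54 mm behind the grasp point. The pads swing forward as they close: fully open they stand 13 mm farther back than shut.
Start: joints at [-72.559, 7.471, 85.268, -0, 87.261, -4.893], TCP at [228.022, -554.988, 231.292] pointing down, gripper open.
Joint ranges: [-169.43, 169.43], [-51.17, 129.36], [1.28, 143.12], [-76.62, 256.62], [0, 156.53], [-152.29, 152.29]. Speed limits (degrees/s): [136.94, 136.94, 159.86, 180, 180, 180].

## Interface

Orientations are given as [roll, pitch, yaw] about the fixed x, y, z axes, in that order (R = Rz(yaw) Ry(pitch) Rx(roll)).
In Python, from bench import sensors, optics, job, r gives the robot as it stands.
- The arm moves only by the tool play_rows, never from a script. Its argument "motion" is a list that holds one entry, the list of rows, each a list of 6 numbers: the shift along the tool's x, y, z in cm, then the turn, a rotation vector about the tool's x, y, z in degrees. In form: [[[x, y, z, ax, ay, az], ...]]. A call has 1 to 5 rows; each row is the pose to reach, as a shift and turn from the pose commanded when the call began, along the tool's axes at that moment; what a row does not reach only later rows make up. A row lasts 1/10 s, in which the tool goes at most 50 mm and 8.59 degrees, less where a joint would pass 70% of its speed; a pose out of reach is approached as far as the arm can. A call with a gripper value outside its range is refused whole. "jaw" is the opening, from 0 (shut) to 1 (fully open), set as the call begins (left out, the last holds). The fingers move at their own pace and stop on an object; "squeeze" is the grip in N (left out, the last holds). Time passes only in rows, so rows that repeat a pose let the fingers close. It gives the time, the measured TCP pose, the force, the opening and the grip force at its end, in the units of the state.
- sensors.sense(): the state, without advancing time (a new reading comes with each control period).
- optics.snapshot(name): name is "scene" or "top" or "wrist"; returns a dict with "pixels" (480x640x3 uint8, red, green, blue), "mtx" (3x3 intrinsics, pixels), "R" (3x3) and "t" (3): a world point X has camera coordinates R X + t; the wrist camera has in their place "T_tool_cam" (4x4, takes a point from camera to tool coordinates, whose origin is the TCP and whose axes are the flange's). Camera axes: x right, y down, z forward; pixel columns grow to the right and rows downward; lengths in mm; the calibration is good to about 2 mm. A picture is of the moment at which its call begins: read the wrist's pose just before it. There is no depth.
- job.hand_in(): hands the job in; it is judged then, once.
The state is a dict: "time": time; "joint_pos": joint angles; "qd": joint speeds; "joint_efforts": joint torques, N m; "tool_pos": TCP position; "tcp_rot": TCP orientation; "ft_force": force on the tool from outside, world axes, zero at the start; "wrist_torque": the same for the moment, N m; "finger_gap": finger opening in mm; "grip_force": force on a finger pad.
Only numpy, scipy, OpenCV 4.12 (cv2) and the standard library are available. Lean on these libraries where they do the work, as an engineer would, in place of code of your own. Each camera call takes 0.05 s, during which the arm holds its last target. There are 200 camera calls.

## Task

Topple the standing red-topped specimen case by pushing it near its top, so that it ends lying on its broad side wholly inside the yellow-outlined zone of the reader pad. Then press the green key all the way down to log it and let go. Only push the case, never pick it up; leave the blue-topped case standing, leave the beaker and the steel sample where they are, and do not press the red key.

Things in the scene. Friction and masses are not known exactly. Their poses are not given: they have to be found in the camera images.
- red_case: White specimen case with red top third, standing on end: 34 mm thick (its x), 64 wide (y), 110 tall (z), 0.2-0.4 kg. Origin at its underside's centre. It stands across either end line of the zone, a broad side facing the zone and that bottom edge 8-16 mm inside it: tipped over that edge it lands inside. Pushed 80 mm up it tips, not slides; beyond a lean of 0.3 rad it falls.
- red_corner0 (a point): Corner of the red-topped case: the -y corner at its foot, midway through the 34 mm thickness.
- red_corner1 (a point): Corner of the red-topped case: the +y corner at its foot, midway through the 34 mm thickness.
- red_corner2 (a point): Corner of the red-topped case: the -y corner at its top, midway through the 34 mm thickness.
- red_corner3 (a point): Corner of the red-topped case: the +y corner at its top, midway through the 34 mm thickness.
- blue_case: Twin of the red-topped case with a blue top third (34 x 64 x 110 mm, origin at the centre of its underside), standing across the other end of the zone. Must stay standing there.
- zone (a point): Centre of the zone, on the pad's top face (3 mm above the bench). The zone is a flat yellow outline on the fixed grey pad (150 x 300 x 3 mm); outer edge of the outline 104 mm along this frame's x, 170 mm along its y. z up. The red-topped and blue-topped cases stand at its two y ends.
- green_key_top (a point): Centre of the top of the green round key (32 mm across), on the left (+y) half of the fixed navy key box, which is 85 x 180 x 35 mm and lies beyond the pad. Moves straight down when pressed.
- green_key (a joint): Travel of the green key in m: 0 released, 0.006 fully down (about 4 N; springs back).
- red_key_top (a point): Centre of the top of the red round key (32 mm across, yellow housing) on the same key box, 110 mm from the green key.
- red_key (a joint): Travel of the red key in m, 0 released, 0.006 fully down. Not to be pressed.
- beaker: Glass beaker, 68 mm across, 85 mm tall, standing beside the pad (left or right, it varies); origin at the centre of its underside.
- steel_sample: Upright dark steel cylinder, 44 mm across, 60 mm tall, on the other side of the pad from the beaker; origin at the centre of its underside.

How it is judged (in metres and radians):
On the way, in this order (a step that is already met when the one before it is completed fails the run):
1. the red-topped case lies flat inside the zone, at rest (angle between the x axis of red_case and the z axis of zone, either way round below 0.08 rad and height (world z) of each of red_corner0, red_corner3 below 0.027 m and x of red_corner0 in the frame of zone between -0.052 and 0.052 m and y of red_corner0 in the frame of zone between -0.085 and 0.085 m and x of red_corner1 in the frame of zone between -0.052 and 0.052 m and y of red_corner1 in the frame of zone between -0.085 and 0.085 m and x of red_corner2 in the frame of zone between -0.052 and 0.052 m and y of red_corner2 in the frame of zone between -0.085 and 0.085 m and x of red_corner3 in the frame of zone between -0.052 and 0.052 m and y of red_corner3 in the frame of zone between -0.085 and 0.085 m and linear speed of red_case below 0.01 m/s and angular speed of red_case below 0.1 rad/s), for 0.2 s.
2. the green key is pressed fully down (value of joint green_key above 0.0045 m), for 0.05 s.
At the end, for the whole second after the job is handed in: The red-topped case lies flat on its broad side (within 0.08 rad), at rest, all corners inside the outline's outer edge; the green key was pressed at least 4.5 mm and both keys are released; the blue-topped case, beaker and sample stand within 15 mm of their starts (all of step 1 and value of joint each of green_key, red_key below 0.0015 m and not (distance of blue_case from where it was at the start of the episode above 0.015 m or angle between blue_case's own z axis and vertical above 0.2 rad) and not (distance of beaker from where it was at the start of the episode above 0.015 m or angle between beaker's own z axis and vertical above 0.2 rad) and not (distance of steel_sample from where it was at the start of the episode above 0.015 m or angle between steel_sample's own z axis and vertical above 0.2 rad)); the robot touches nothing.
It fails at once if the red-topped case is lifted off the pad (every corner raised, 10 mm or more clear) (height (world z) of each of red_corner0, red_corner1, red_corner2, red_corner3 above 0.031 m).
It fails at once if the red key is pressed (2 mm or more) (value of joint red_key above 0.002 m).
It fails at once if the blue-topped case is shifted by more than 15 mm or tipped (distance of blue_case from where it was at the start of the episode above 0.015 m or angle between blue_case's own z axis and vertical above 0.2 rad).
It fails at once if the beaker is shifted by more than 15 mm or tipped (distance of beaker from where it was at the start of the episode above 0.015 m or angle between beaker's own z axis and vertical above 0.2 rad).
It fails at once if the steel sample is shifted by more than 15 mm or tipped (distance of steel_sample from where it was at the start of the episode above 0.015 m or angle between steel_sample's own z axis and vertical above 0.2 rad).
It also fails if it takes over 42 s, if anything falls off the work surface, if the arm or the gripper's body presses on something with over 40 N, if the wrist force passes 120 N, or if a joint passes its speed limit or range.

## Working session

There is one attempt and no reset: what is moved stays moved. The work goes in short steps, Python scripts to look and compute and a tool call to move; the robot and the scene stay as the last step left them, time stands still between calls to the robot, and variables do not carry over. Pictures are saved under pics/ and viewed, at most 10 in all, crops included, and the job is handed in when it is done.

Besides the shell and the picture viewer there is one more tool, called after "Call:" by a JSON object that holds its "api" and its "payload". play_rows: Moves the arm, as the interface text tells. Its arguments: {"type":"object","properties":{"motion":{"type":"array","items":{"type":"array","items":{"type":"array","items":{"type":"number"}}}},"jaw":{"type":"number"},"squeeze":{"type":"number"}},"required":["motion"]}

```bash
mkdir -p pics; cat > h.py <<'E'
import numpy as np,cv2,pickle
from bench import sensors,optics,job,r
def snap(n,f):
    s=optics.snapshot(n); cv2.imwrite(f'pics/{f}.png',s['pixels'][:,:,::-1]); pickle.dump(s,open(f'pics/{f}.pkl','wb')); return s
def w(s,u,v,z):
    K=np.array(s['mtx']);R=np.array(s['R']);t=np.array(s['t']).ravel()
    d=R.T@np.linalg.inv(K)@np.array([u,v,1.]);c=-R.T@t
    return (c+d*(z-c[2])/d[2]).round(1)
def px(s,X):
    p=np.array(s['mtx'])@(np.array(s['R'])@np.array(X,float)+np.array(s['t']).ravel());return (p[:2]/p[2]).round(1)
E
python3 - <<'E'
from h import *
for n in('scene','top'):
    s=snap(n,n+'0'); R=np.array(s['R']);print(n,-R.T@np.array(s['t']).ravel(), R[2])
E
```

```text
scene [1176.74823656  102.10710074  949.04041125] [-0.58171402 -0.09161663 -0.80821729]
top [ 383.65163838    6.04256969 1096.52211136] [ 0.18232303  0.01173827 -0.98316862]
```

View pics/top0.png

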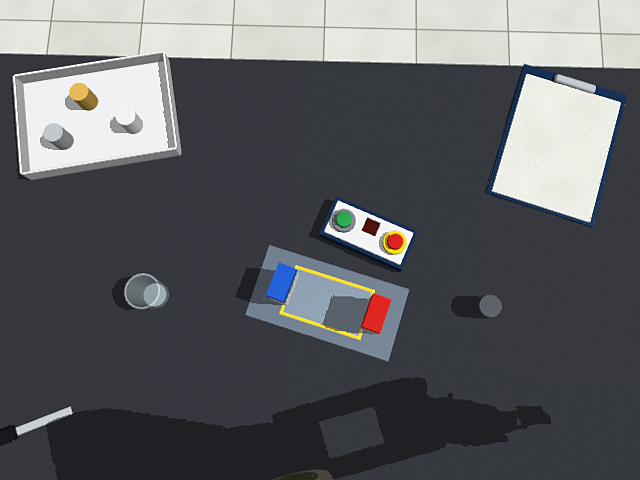

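View pics/scene0.png

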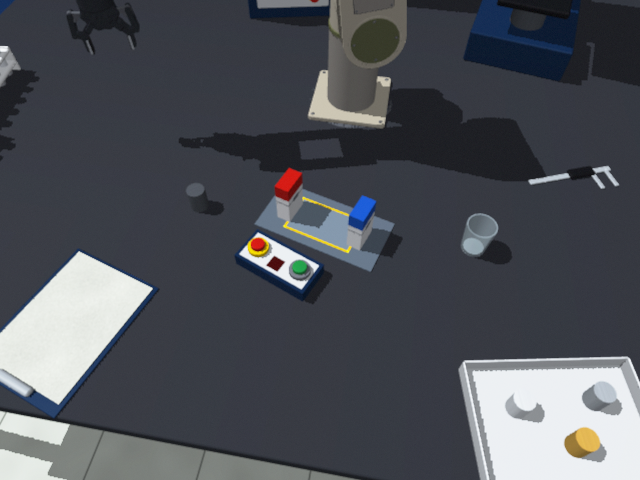

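Top view: the red case (375,313) is at the right (-y) end and the blue case (281,283) at the left. The green key is at (343,220), the beaker at (147,291) and the steel sample at (490,306). Next I'll enlarge it to read precise points.

```bash
python3 - <<'E'
import cv2
i=cv2.imread('pics/top0.png')[190:370,235:425]
cv2.imwrite('pics/c1.png',cv2.resize(i,(633,600),interpolation=cv2.INTER_CUBIC))
E
```

```text
(no output)
```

View pics/c1.png

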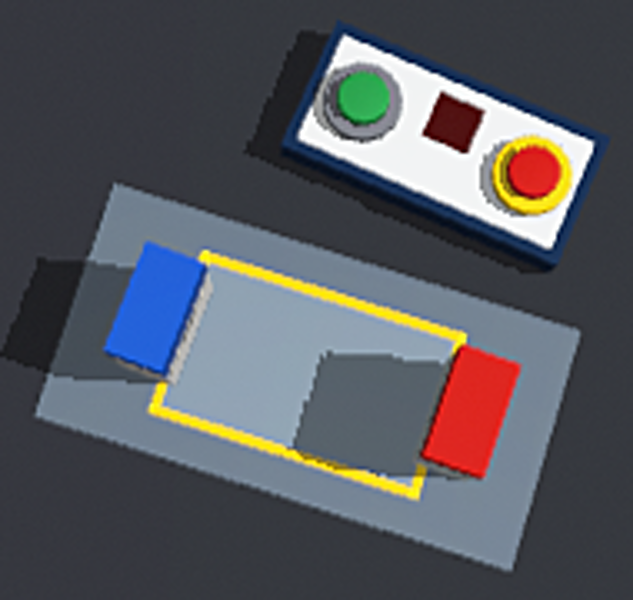

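Crop (scale 3.333, offset 235,190):
- Pad corners: (115,183), (580,330), (512,571), (36,417).
- Red case top corners: (463,346), (520,363), (482,478), (423,457).
- Blue case top corners: (145,241), (209,262), (166,376), (106,354).
- Green key (363,97), red key (533,172).

```bash
python3 - <<'E'
from h import *
s=pickle.load(open('pics/top0.pkl','rb'))
f=lambda P,z:np.array([w(s,235+u/3.3316-.35,190+v/3.3333-.35,z) for u,v in P])
def rep(n,P,z):
    p=f(P,z);e=np.roll(p,-1,0)-p;print(n,p[:,:2].tolist(),'c',p.mean(0),'len',np.linalg.norm(e,axis=1).round(1),'ang',np.degrees(np.arctan2(e[:,1],e[:,0])).round(1))
rep('pad',[(115,183),(580,330),(512,571),(36,417)],3)
rep('zone',[(203,250),(467,332),(420,499),(150,412)],3)
rep('red',[(463,346),(520,363),(482,478),(423,457)],113)
rep('blue',[(145,241),(209,262),(166,376),(106,354)],113)
rep('keys',[(363,97),(533,172)],50)
rep('keys',[(363,97),(533,172)],60)
rep('box',[(340,22),(608,138),(555,268),(283,147)],35)
st=sensors.sense();print(st['tool_pos'],st['tcp_rot'],st['finger_gap'],st['time'])
c=pickle.load(open('pics/scene0.pkl','rb'))
for z in(45,50,55,60):print(z,w(c,300,267,z),w(c,258,244,z))
E
```

```text
pad [[584.0, 124.4], [501.2, -162.3], [356.9, -121.9], [439.3, 165.4]] c [470.35   1.4    3.  ] len [298.4 149.8 298.9 150.4] ang [-106.1  164.4   74.   -15.8]
zone [[543.8, 68.5], [498.0, -93.7], [397.4, -66.8], [444.3, 96.7]] c [470.875   1.175   3.   ] len [168.5 104.1 170.1 103.4] ang [-105.8  165.    74.   -15.8]
red [[478.8, -81.6], [470.5, -112.7], [408.1, -92.6], [418.3, -60.7]] c [443.925 -86.9   113.   ] len [32.2 65.6 33.5 64. ] ang [-104.9  162.1   72.3  -19.1]
blue [[531.8, 94.4], [521.1, 58.6], [457.9, 79.7], [468.9, 113.0]] c [494.925  86.425 113.   ] len [37.4 66.6 35.1 65.6] ang [-106.6  161.5   71.7  -16.5]
keys [[631.5, -26.1], [588.9, -127.4]] c [610.2  -76.75  50.  ] len [109.9 109.9] ang [-112.8   67.2]
keys [[629.1, -25.7], [586.9, -126.1]] c [608.  -75.9  60. ] len [108.9 108.9] ang [-112.8   67.2]
box [[681.5, -11.5], [613.9, -174.2], [534.2, -142.5], [602.9, 20.9]] c [608.125 -76.825  35.   ] len [176.2  85.8 177.3  85. ] ang [-112.6  158.3   67.2  -22.4]
[ 227.88530773 -554.50642677  230.3440042 ] [-1.79904818e+02 -9.39697256e-03  2.23342658e+01] 85.39303845593037 0.1
45 [622.5 -25.4  45. ] [ 580.1 -128.5   45. ]
50 [625.6 -24.7  50. ] [ 583.4 -127.2   50. ]
55 [628.7 -24.   55. ] [ 586.7 -125.9   55. ]
60 [631.7 -23.3  60. ] [ 590.  -124.6   60. ]
```

Call:
{"api": "play_rows", "payload": {"motion": [[[3,-2.7,0,0,0,8],[6.5,-5.8,0,0,0,16],[10,-9,0,0,0,24],[13.5,-12.1,0,0,0,32],[17,-15.2,0,0,0,40.3]]], "jaw": 0}}

```text
time: 0.6
tool_pos: [327.1, -349.4, 230.8]
tcp_rot: [-180.0, 0.0, -18.0]
ft_force: [0.1, -0.5, 0.2]
finger_gap: 12.6
grip_force: 0.0
```

```bash
cat > g.py <<'E'
import sys
from h import *
from scipy.spatial.transform import Rotation as Ro
st=sensors.sense();p=np.array(st['tool_pos']);M=Ro.from_euler('xyz',st['tcp_rot'],degrees=True)
print('t',st['time'],p.round(1),np.round(st['tcp_rot'],1),'F',np.round(st['ft_force'],1),'gap',st['finger_gap'])
for a in sys.argv[1:]:
    print(a,(M.inv().apply(np.array(eval(a))-p)/10).round(2))
E
python3 g.py 420,-160,160
```

```text
t 0.6 [ 327.1 -349.4  230.8] [-180.    0.  -18.] F [ 0.1 -0.5  0.2] gap 12.552251294820836
420,-160,160 [  2.99 -20.88   7.09]
```

Call:
{"api": "play_rows", "payload": {"motion": [[[0.6,-4.2,1.4,0,0,0],[1.2,-8.4,2.8,0,0,0],[1.8,-12.6,4.3,0,0,0],[2.4,-16.8,5.7,0,0,0],[3.0,-20.5,7.0,0,0,0]]]}}

```text
time: 1.1
tool_pos: [417.7, -163.1, 160.4]
tcp_rot: [-180.0, 0.0, -17.6]
ft_force: [0.2, -0.9, 0.4]
finger_gap: -0.1
grip_force: 0.0
```

Call:
{"api": "play_rows", "payload": {"motion": [[[0,0,2.5,0,0,0],[0,0,5,0,0,0],[0,0,7.2,0,0,0],[0,0,7.2,0,0,0]]]}}

```text
time: 1.5
tool_pos: [414.9, -163.5, 85.7]
tcp_rot: [-179.9, 0.4, -17.6]
ft_force: [-0.7, 0.5, 0.2]
finger_gap: -0.3
grip_force: 0.0
```

```bash
python3 g.py 438.7,-103,88; python3 -c "
from h import *
s=snap('scene','s1')
cv2.imwrite('pics/s1c.png',cv2.resize(s['pixels'][130:310,200:430,::-1],(766,600),interpolation=2))"
```

```text
t 1.5 [ 414.9 -163.5   85.7] [-179.9    0.4  -17.6] F [-0.7  0.5  0.2] gap -0.3356587916397063
438.7,-103,88 [ 0.44 -6.49 -0.22]
```

View pics/s1c.png

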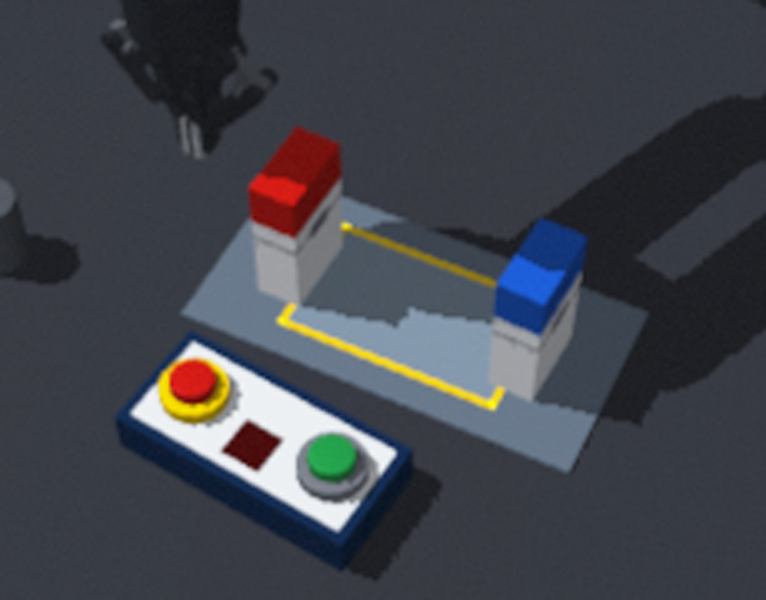

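The red case stands at crop (295,215) and the shut fingertips at (193,153) are behind it. The linkages bulge along the closing axis, so I'll turn the tool 90° to put them sideways to the push.

Call:
{"api": "play_rows", "payload": {"motion": [[[0,0,0,0,0,-8.5],[0,0,0,0,0,-17],[0,0,0,0,0,-25.5],[0,0,0,0,0,-34],[0,0,0,0,0,-42.5]]]}}

```text
time: 2.05
tool_pos: [418.4, -165.9, 91.2]
tcp_rot: [179.9, -0.1, 25.2]
ft_force: [0.5, -0.7, 0.8]
finger_gap: 0.4
grip_force: 0.0
```

Call:
{"api": "play_rows", "payload": {"motion": [[[0,0,0,0,0,-8.5],[0,0,0,0,0,-17],[0,0,0,0,0,-25.5],[0,0,0,0,0,-34],[0,0,0,0,0,-42.5]]]}}

```text
time: 2.55
tool_pos: [418.4, -165.9, 91.2]
tcp_rot: [179.9, 0.0, 67.7]
ft_force: [0.0, -0.2, -0.7]
finger_gap: -0.1
grip_force: 0.0
```

Call:
{"api": "play_rows", "payload": {"motion": [[[0,0,0,0,0,-4.6],[0,0,0,0,0,-4.6],[0,0,0,0,0,-4.6]]]}}

```text
time: 2.85
tool_pos: [418.1, -165.6, 90.5]
tcp_rot: [179.9, 0.0, 71.8]
ft_force: [0.1, -0.1, 0.0]
finger_gap: -0.1
grip_force: 0.0
```

```bash
python3 g.py 438.7,-103,88
```

```text
t 2.85 [ 418.1 -165.6   90.5] [179.9   0.   71.8] F [ 0.1 -0.1  0. ] gap -0.14800541281092147
438.7,-103,88 [ 6.59 -0.    0.25]
```

Call:
{"api": "play_rows", "payload": {"motion": [[[1.2,0,0.4,0,0,0],[2.4,0,0.4,0,0,0],[3.6,0,0.4,0,0,0],[4.2,0,0.4,0,0,0],[4.5,0,0.4,0,0,0]]]}}

```text
time: 3.35
tool_pos: [431.7, -121.3, 85.3]
tcp_rot: [-180.0, -0.0, 72.0]
ft_force: [-0.6, -0.2, -0.8]
finger_gap: 0.1
grip_force: 0.0
```

Call:
{"api": "play_rows", "payload": {"motion": [[[0.3,0,0,0,0,0],[0.6,0,0,0,0,0],[0.9,0,0,0,0,0],[1.2,0,0,0,0,0],[1.5,0,0,0,0,0]]]}}

```text
time: 3.85
tool_pos: [436.2, -108.1, 85.4]
tcp_rot: [180.0, 0.0, 71.9]
ft_force: [0.4, -0.1, 0.4]
finger_gap: 0.0
grip_force: 0.3
```

```bash
python3 -c "
from h import *
s=snap('scene','s2')
cv2.imwrite('pics/s2c.png',cv2.resize(s['pixels'][130:310,200:430,::-1],(766,600),interpolation=2))"; python3 g.py
```

```text
t 3.9 [ 436.3 -107.7   85.4] [180.   -0.   71.9] F [-0.2  0.6  0.4] gap 0.27625772778371815
```

View pics/s2c.png

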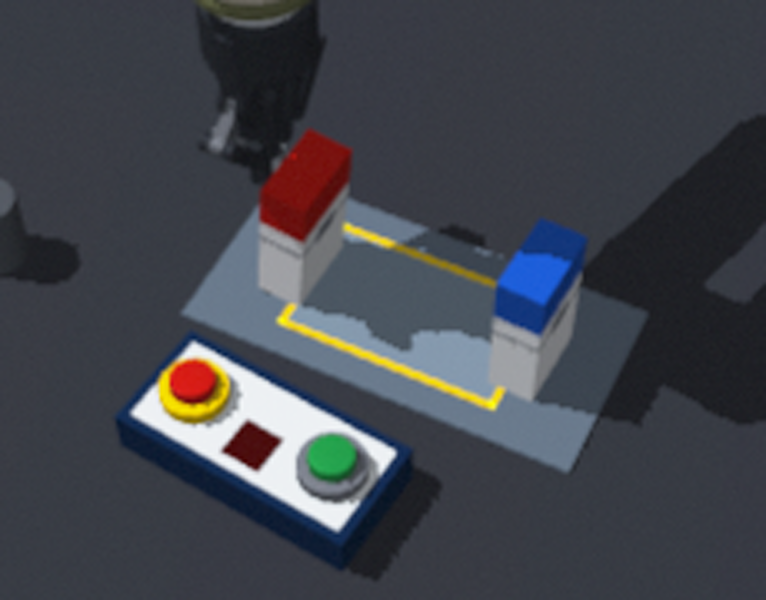

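The case's top has shifted from crop (295,165) to (307,165) while its foot hasn't moved, so it is tipping. I'll keep pushing.

Call:
{"api": "play_rows", "payload": {"motion": [[[0.3,0,0,0,0,0],[0.6,0,0,0,0,0],[0.9,0,0,0,0,0],[1.2,0,0,0,0,0],[1.5,0,0,0,0,0]]]}}

```text
time: 4.4
tool_pos: [440.8, -93.6, 85.3]
tcp_rot: [-180.0, -0.0, 72.0]
ft_force: [0.1, -0.3, 0.9]
finger_gap: -0.1
grip_force: 0.0
```

Call:
{"api": "play_rows", "payload": {"motion": [[[0.3,0,0,0,0,0],[0.6,0,0,0,0,0],[0.9,0,0,0,0,0],[0.9,0,0,0,0,0],[0.9,0,0,0,0,0]]]}}

```text
time: 4.9
tool_pos: [443.6, -85.2, 85.3]
tcp_rot: [180.0, 0.0, 72.0]
ft_force: [-0.1, 0.4, 0.9]
finger_gap: -0.0
grip_force: 0.0
```

```bash
python3 -c "
from h import *
s=snap('scene','s3')
cv2.imwrite('pics/s3c.png',cv2.resize(s['pixels'][130:310,200:430,::-1],(766,600),interpolation=2))"; python3 g.py
```

```text
t 4.95 [443.5 -85.3  85.3] [-180.    0.   72.] F [-0.9  0.9 -0.1] gap 0.345034573503631
```

View pics/s3c.png

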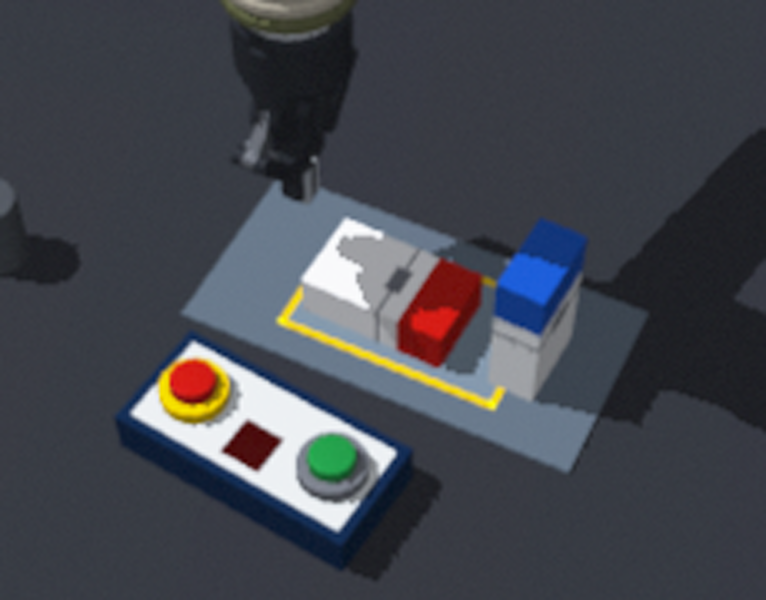

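The case lies in the outline. Its upper-face corners in the crop are about (301,281), (347,217), (482,275) and (435,335). I'll check them against the zone and compute the move to the green key.

```bash
python3 g.py 443.5,-85,170 630,-25.5,170 630,-25.5,70; python3 - <<'E'
from h import *
s=pickle.load(open('pics/s3.pkl','rb'))
a=np.radians(74.1)
for u,v in [(301,281),(347,217),(482,275),(435,333)]:
    p=w(s,200+u/3.33-.35,130+v/3.333-.35,37);d=p[:2]-[470.5,1.2]
    print(p,'zone x,y',(d@[np.sin(a),-np.cos(a)]).round(1),(d@[np.cos(a),np.sin(a)]).round(1))
E
```

```text
t 4.95 [443.5 -85.3  85.3] [-180.    0.   72.] F [-0.9  0.9 -0.1] gap 0.345034573503631
443.5,-85,170 [ 0.03 -0.01 -8.47]
630,-25.5,170 [11.46 15.88 -8.47]
630,-25.5,70 [11.46 15.88  1.53]
[478.4 -77.6  37. ] zone x,y 29.2 -73.6
[414.8 -56.9  37. ] zone x,y -37.7 -71.1
[450.3  46.7  37. ] zone x,y -31.9 38.2
[506.4  22.1  37. ] zone x,y 28.8 29.9
```

The case is inside on every side, with at least 11 mm to spare. Next is the key.

Call:
{"api": "play_rows", "payload": {"motion": [[[0,0,-4,0,0,0],[0,0,-8,0,0,0],[2,3,-8.5,0,0,0],[4.5,6,-8.5,0,0,0],[6.5,9,-8.5,0,0,0]]]}}

```text
time: 5.45
tool_pos: [551.1, -51.0, 171.4]
tcp_rot: [179.9, -0.0, 71.9]
ft_force: [0.2, -0.8, -0.5]
finger_gap: -0.2
grip_force: 0.0
```

Call:
{"api": "play_rows", "payload": {"motion": [[[2,2.8,0,0,0,0],[4,5.5,0,0,0,0],[4.96,6.88,0,0,0,0],[4.96,6.88,0,0,0,0],[4.96,6.88,0,0,0,0]]]}}

```text
time: 5.95
tool_pos: [629.5, -25.7, 169.7]
tcp_rot: [-179.9, 0.0, 72.0]
ft_force: [-0.7, -0.1, -0.4]
finger_gap: -0.1
grip_force: 0.0
```

```bash
python3 g.py 630,-25.5,65; python3 - <<'E'
from h import *
s=snap('wrist','w1');T=np.array(s['T_tool_cam']);K=np.array(s['mtx'])
for z in(100,113,118):
    q=np.linalg.inv(T)@[0,0,z,1];p=K@q[:3];print(z,p[:2]/p[2])
E
```

```text
t 5.95 [629.5 -25.7 169.7] [-179.9    0.    72. ] F [-0.7 -0.1 -0.4] gap -0.13654617939132455
630,-25.5,65 [ 0.04  0.06 10.47]
100 [317.33651326 238.31638601]
113 [317.29515252 234.02114592]
118 [317.28027172 232.47580137]
```

View pics/w1.png

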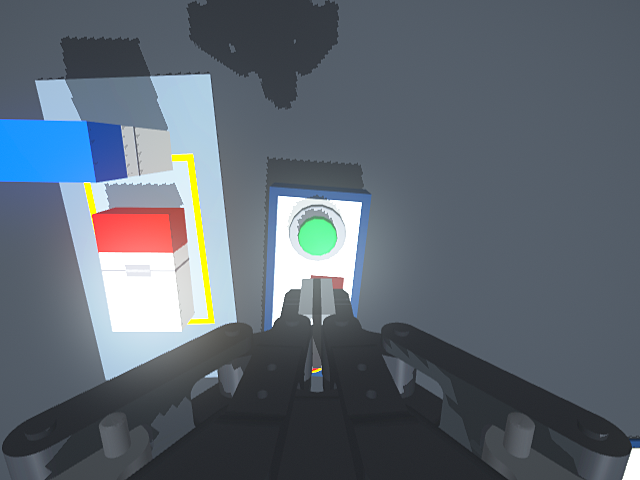

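The wrist view shows the green key centred at (318,236), under the tool axis at (317,234). The red case lies flat inside the outline and the blue case is standing. I'll descend.

Call:
{"api": "play_rows", "payload": {"motion": [[[0,0,4,0,0,0],[0,0,8,0,0,0],[0,0,10,0,0,0],[0,0,10.3,0,0,0],[0,0,10.3,0,0,0]]]}}

```text
time: 6.5
tool_pos: [629.2, -25.9, 67.5]
tcp_rot: [-180.0, 0.0, 71.9]
ft_force: [0.7, 0.3, 0.7]
finger_gap: 0.2
grip_force: 0.0
```

Call:
{"api": "play_rows", "payload": {"motion": [[[0,0,0.3,0,0,0],[0,0,0.6,0,0,0],[0,0,0.9,0,0,0],[0,0,0.9,0,0,0]]]}}

```text
time: 6.9
tool_pos: [630.1, -25.5, 58.4]
tcp_rot: [180.0, -0.0, 72.0]
ft_force: [-0.1, 0.5, 0.2]
finger_gap: -0.1
grip_force: 0.0
```

Call:
{"api": "play_rows", "payload": {"motion": [[[0,0,0.2,0,0,0],[0,0,0.4,0,0,0],[0,0,0.5,0,0,0],[0,0,0.5,0,0,0]]]}}

```text
time: 7.3
tool_pos: [630.3, -25.5, 53.5]
tcp_rot: [180.0, -0.0, 72.0]
ft_force: [1.7, 0.3, 2.3]
finger_gap: 0.3
grip_force: 1.3
```

Call:
{"api": "play_rows", "payload": {"motion": [[[0,0,0.1,0,0,0],[0,0,0.2,0,0,0],[0,0,0.2,0,0,0],[0,0,0.2,0,0,0]]]}}

```text
time: 7.7
tool_pos: [630.3, -25.5, 51.6]
tcp_rot: [180.0, -0.0, 72.0]
ft_force: [1.1, 0.5, 4.2]
finger_gap: 0.2
grip_force: 1.8
```

Call:
{"api": "play_rows", "payload": {"motion": [[[0,0,0.1,0,0,0],[0,0,0.1,0,0,0],[0,0,0.1,0,0,0]]]}}

```text
time: 8.0
tool_pos: [630.4, -25.5, 51.0]
tcp_rot: [180.0, -0.0, 72.0]
ft_force: [0.0, 0.9, 7.5]
finger_gap: -0.3
grip_force: 3.7
```

Call:
{"api": "play_rows", "payload": {"motion": [[[0,0,0.1,0,0,0],[0,0,0.1,0,0,0],[0,0,0.1,0,0,0]]]}}

```text
time: 8.3
tool_pos: [630.4, -25.5, 50.9]
tcp_rot: [180.0, -0.0, 72.0]
ft_force: [-5.1, 0.1, 14.8]
finger_gap: 0.1
grip_force: 6.9
```

The key has hit its stop: the force rose to 14.8 N with no more travel. I'll release it.

Call:
{"api": "play_rows", "payload": {"motion": [[[0,0,-1,0,0,0],[0,0,-4,0,0,0],[0,0,-8,0,0,0],[0,0,-12,0,0,0],[0,0,-12,0,0,0]]]}}

```text
time: 8.8
tool_pos: [633.5, -26.0, 176.8]
tcp_rot: [179.4, -0.1, 72.0]
ft_force: [0.5, -0.5, 0.4]
finger_gap: -0.1
grip_force: 0.0
```

```bash
python3 g.py; python3 -c "
from h import *
s=snap('scene','s4')
cv2.imwrite('pics/s4c.png',cv2.resize(s['pixels'][130:310,180:510,::-1],(800,436),interpolation=2))"
```

```text
t 8.8 [633.5 -26.  176.8] [ 1.794e+02 -1.000e-01  7.200e+01] F [ 0.5 -0.5  0.4] gap -0.05877728405312848
```

View pics/s4c.png

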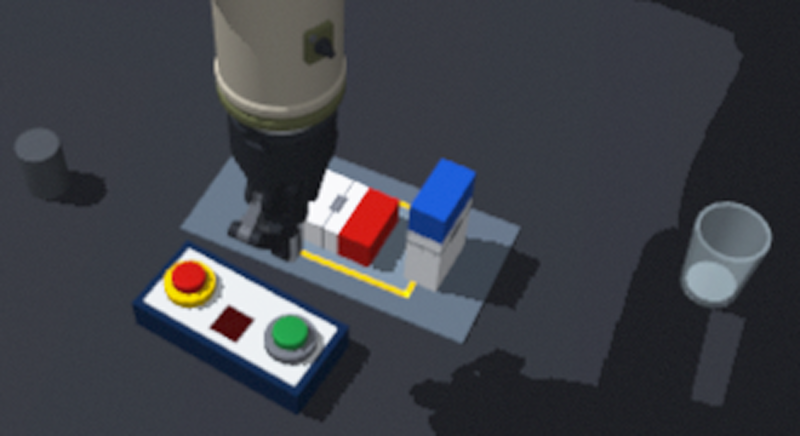

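The red case is still flat at (355,215) and the green key is back up at (291,335). The blue case, beaker and sample haven't moved, and the arm is clear of everything.

```bash
python3 -c "
from bench import job
print(job.hand_in())"
```

```text
the job is handed in; nothing more can be done
None
```

The job is handed in, with no verdict shown: the red case was toppled flat inside the zone, the green key was pressed to its stop and released, and nothing else appeared to have moved.

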